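# Snap the screw box lid shut

## Robot

A 6-joint arm with a two-finger parallel gripper is mounted at the origin on the work surface. World frame = base frame: x ahead of the robot, y to its left, z up, the work surface at z = 0. Lengths are in m, angles in rad, forces in N, time in s.
With the tool pointing down it reaches from about 0.35 to 0.975 m from the base axis. Payload 4.9 kg.
Tool frame: the origin (TCP) lies on the centre line of the jaws, within the pads' length; the fingertips stand 14 mm ahead of it and the grasp point (between the pads) lies 5 mm behind it; z points along the fingers, y is the line along which they close (so a half turn about z gives the same grasp; the last joint's range is limited). The gripper opens to 85 mm and grips with 20 to 120 N. Pads are 22 mm wide; open, the fingers measure 114 mm over their backs; the gripper's body (76 mm by 85 mm) begins 54 mm behind the grasp point. The pads swing forward as they close: fully open they stand 13 mm farther back than shut.
Start: joints at [-1.342, 0.053, 1.613, -0, 1.476, -0.119], TCP at [0.213, -0.588, 0.245] pointing down, gripper open.
Joint ranges: [-3.01, 3.01], [-1.01, 2.22], [0.06, 2.58], [-1.02, 4.17], [0.09, 2.62], [-3.14, 3.14]. Speed limits (rad/s): [2.57, 2.57, 3.14, 3.14, 3.14, 3.14].

## Interface

Orientations are given as a unit quaternion [w, x, y, z].
In Python, from plant import * gives the robot as it stands.
- The arm moves only by the tool send_rows, never from a script. Its argument "steps" is a list of rows, each an object with "translation": the shift along the tool's x, y, z in cm, a list of three; "delta_rot": the turn, a rotation vector about the tool's x, y, z in rad, a list of three; "jaw": the finger opening in cm, from 0 to 8.54. In form: [{"translation": [dx, dy, dz], "delta_rot": [rx, ry, rz], "jaw": jaw}, ...]. A call has exactly 8 rows; each row is the pose to reach, as a shift and turn from the pose commanded when the call began, along the tool's axes at that moment; what a row does not reach only later rows make up. A row lasts 1/10 s, in which the tool goes at most 50 mm and 8.59 degrees, less where a joint would pass 70% of its speed; a pose out of reach is approached as far as the arm can. A call with a gripper value outside its range is refused whole. The fingers move at their own pace and stop on an object; the grip force is fixed at half the most. Time passes only in rows, so rows that repeat a pose let the fingers close, or fill a call up. It gives the time, the measured TCP pose, the force, the opening and the grip force at its end, in the units of the state.
- state(): the state, without advancing time (a new reading comes with each control period).
- grab_frame(name): name is "side" or "top" or "wrist"; returns a dict with "pixels" (420x560x3 uint8, blue, green, red), "range_z" (420x560 float32, m along the optical axis (not along the pixel's ray), 0 where there is no reading), "fx", "fy", "cx", "cy" (pixels), "rvec" (rotation vector, rad) and "tvec" (3), from world to camera coordinates, as OpenCV has them. Camera axes: x right, y down, z forward; pixel columns grow to the right and rows downward; lengths in m; the calibration is good to about 2 mm. A picture is of the moment at which its call begins.
- job_done(): hands the job in; it is judged then, once.
The state is a dict: "time": time; "joint_pos": joint angles; "joint_vel": joint speeds; "joint_efforts": joint torques, N m; "tool_pos": TCP position; "tool_rot": TCP orientation; "contact_force": force on the tool from outside, world axes, zero at the start; "ft_torque": the same for the moment, N m; "gripper_width": opening from 0.0 (shut) to 1.0 (fully open); "grasp_force": force on a finger pad.
Only numpy, scipy, OpenCV 4.12 (cv2) and the standard library are available. Lean on these libraries where they do the work, as an engineer would, in place of code of your own. Each camera call takes 0.05 s, during which the arm holds its last target. There are 200 camera calls.

## Task

The lid of the screw box on the shelf is on but not clipped down. Work round its blue rim with your fingertips, pressing down each of the four sections until it clicks shut and lies level. Do not pick the box up or push it out of its place, and leave the lock body, the drill guide and the door stop where they are.

Things in the scene. Friction and masses are not known exactly. Their poses are not given: they have to be found in the camera images.
- box: Clear snap-lid box of brass screws, loose on the shelf, about 1.2 kg, 120 mm (x) by 168 mm (y) over its lid; origin at the centre of its underside, z up. Its lid has a clear fixed centre panel and a blue rim in four separate sections, one per side, with fixed blue corners (58 mm high) between. Snapped shut, the rim is level, 60 mm above the shelf, with a lip 62 mm above the shelf.
- lid_panel (a point): middle of the top of the lid's clear centre panel (68 x 116 mm, 57 mm above the shelf), already seated; it does not move. Each blue section is 26 mm wide, hinged by a flexible fold along the panel's edge, with a raised lip 4 mm wide along its outer edge. Pressed at the lip it needs about 10 N, gives way about half-way down, snaps home by itself and stays; let go earlier it stays open.
- rim_front (a joint): hinge angle of the rim section along the robot-side long edge, at -x of the box: 0 = sloping fully up (open), 0.30 rad = pressed level and snapped shut (its stop); let go below about 0.15 it stays open, past about 0.2 it snaps shut by itself
- rim_front_lip (a point): middle of the top of the outer lip of that section (116 mm long along the edge), where it is pressed; 2 mm in from the outermost edge. It moves with the section: about 69 mm above the shelf when open, 62 mm when shut
- rim_back (a joint): hinge angle of the rim section along the long edge at +x of the box: 0 = sloping fully up (open), 0.30 rad = pressed level and snapped shut (its stop); let go below about 0.15 it stays open, past about 0.2 it snaps shut by itself
- rim_back_lip (a point): middle of the top of the outer lip of that section (116 mm long along the edge), where it is pressed; 2 mm in from the outermost edge. It moves with the section: about 69 mm above the shelf when open, 62 mm when shut
- rim_left (a joint): hinge angle of the rim section along the short edge at +y of the box: 0 = sloping fully up (open), 0.30 rad = pressed level and snapped shut (its stop); let go below about 0.15 it stays open, past about 0.2 it snaps shut by itself
- rim_left_lip (a point): middle of the top of the outer lip of that section (66 mm long along the edge), where it is pressed; 2 mm in from the outermost edge. It moves with the section: about 69 mm above the shelf when open, 62 mm when shut
- rim_right (a joint): hinge angle of the rim section along the short edge at -y of the box: 0 = sloping fully up (open), 0.30 rad = pressed level and snapped shut (its stop); let go below about 0.15 it stays open, past about 0.2 it snaps shut by itself
- rim_right_lip (a point): middle of the top of the outer lip of that section (66 mm long along the edge), where it is pressed; 2 mm in from the outermost edge. It moves with the section: about 69 mm above the shelf when open, 62 mm when shut
- lock_body: polished brass mortise lock body lying flat on the shelf beyond the box's +y side: case 165 x 85 x 19 mm, faceplate 235 mm long and 22 mm high; loose, 0.8 kg; origin under its middle. To be left alone
- drill_guide: red plastic drill guide with three steel bushings, 85 x 48 x 36 mm, loose on the shelf beyond the box's -y side; origin under its middle. To be left alone
- door_stop: steel floor door stop with a black rubber band, 44 mm across and 36 mm high, standing loose beyond the box's -y side; origin under its middle. To be left alone
There are look-alikes about, which are no part of the job. There is more than one size of the box; the one meant has the size given above.

How it is judged:
By the outcome, as a careful person would: the job done as asked, in the order asked, and still so for the second after the job is handed in, with the robot touching nothing.
It also fails if it takes over 42 s, if anything falls off the work surface, if the arm or the gripper's body presses on something with over 40 N, if the wrist force passes 120 N, or if a joint passes its speed limit or range.

## Working session

There is one attempt and no reset: what is moved stays moved. The work goes in short steps, Python scripts to look and compute and a tool call to move; the robot and the scene stay as the last step left them, time stands still between calls to the robot, and variables do not carry over. Pictures are saved under pics/ and viewed, at most 10 in all, crops included, and the job is handed in when it is done.

Besides the shell and the picture viewer there is one more tool, called after "Call:" as name(argument=value, ...) on one line, values as JSON. send_rows: Moves the arm, as the interface text tells. Its arguments: {"type":"object","properties":{"steps":{"type":"array","items":{"type":"object","properties":{"translation":{"type":"array","items":{"type":"number"}},"delta_rot":{"type":"array","items":{"type":"number"}},"jaw":{"type":"number"}}}}},"required":["steps"]}

```bash
mkdir -p pics; cat > h.py <<'E'
from plant import *
import numpy as np, cv2
def cam(n):
    f=grab_frame(n); f['R']=cv2.Rodrigues(np.array(f['rvec'],float))[0]; f['t']=np.array(f['tvec'],float).ravel(); return f
def pts(f):
    z=f['range_z'].astype(float); v,u=np.indices(z.shape)
    c=np.stack([(u-f['cx'])/f['fx']*z,(v-f['cy'])/f['fy']*z,z],-1)
    return (c-f['t'])@f['R']
E
python3 - <<'E'
from h import *
for n in('top','side'):
    f=cam(n); cv2.imwrite(f'pics/{n}0.png',f['pixels']); np.savez(f'{n}0.npz',**{k:np.array(v) for k,v in f.items()})
    print(n,f['fx'],-f['R'].T@f['t'])
print(state())
E
```

```text
top 388.78789044862515 [ 0.43693522 -0.00278712  0.90319943]
side 543.0715645352914 [0.33072327 0.87286277 0.77367363]
{'time': 0.1, 'joint_pos': array([-1.34201177e+00,  5.33068282e-02,  1.61413425e+00,  9.80680295e-06,
        1.47600426e+00, -1.18988728e-01]), 'joint_vel': array([-3.68357226e-04, -2.45573563e-03, -2.63872119e-03, -2.27477024e-06,
       -6.92910827e-04,  1.05452022e-03]), 'joint_efforts': array([ 7.76760899e-04, -3.94906962e+01, -3.71361065e+01, -6.16777584e-05,
        3.98484059e-03, -1.47659028e-05]), 'tool_pos': array([ 0.21289192, -0.58706139,  0.24418943]), 'tool_rot': array([-9.25212939e-04,  9.84919431e-01,  1.73011143e-01, -4.59550297e-05]), 'contact_force': array([0.00657278, 0.44157654, 0.42345193]), 'ft_torque': array([-0.01606098,  0.00661218,  0.02848588]), 'grasp_force': 0.0, 'gripper_width': 1.0027846770034927}
```

View pics/top0.png

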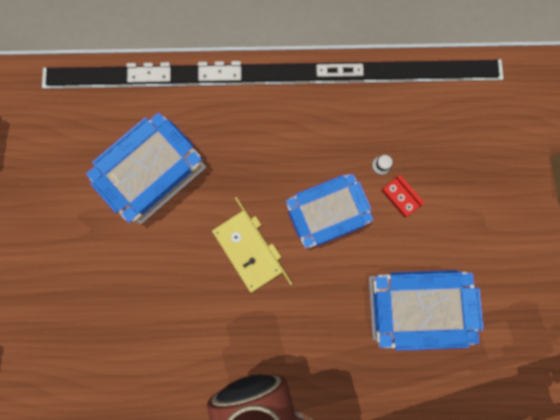

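View pics/side0.png

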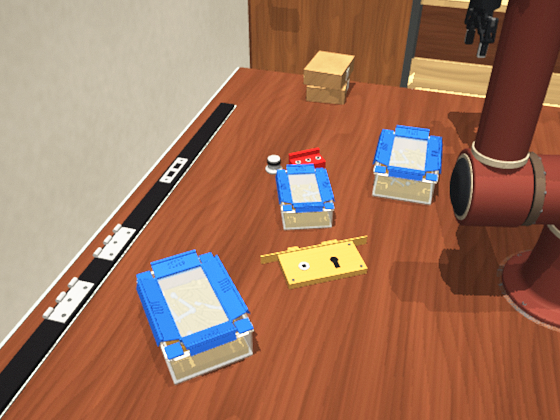

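The top view shows three blue-rimmed boxes, at about (145,168), (330,210) and (428,310). The middle one sits between the lock body (250,250) and the drill guide and door stop (402,196 and 383,163). I'll measure all three.

```bash
cat >> h.py <<'E'
def blue(f):
    h=cv2.cvtColor(f['pixels'],cv2.COLOR_BGR2HSV)
    return cv2.inRange(h,(100,120,60),(125,255,255))
E
python3 - <<'E'
from h import *
for n in('top','side'):
    f=dict(np.load(f'{n}0.npz')); P=pts(f); m=blue(f)
    k,l,s,c=cv2.connectedComponentsWithStats(cv2.morphologyEx(m,cv2.MORPH_CLOSE,np.ones((5,5))))
    for i in range(1,k):
        if s[i,4]<800: continue
        q=P[(l==i)&(m>0)&(f['range_z']>0)]; 
        print(n,c[i].round(),'z pct',np.percentile(q[:,2],[2,25,50,75,98]).round(4))
        q=q[q[:,2]>.5*np.percentile(q[:,2],98)]
        r=cv2.minAreaRect((q[:,:2]*1000).astype(np.float32)); print('  rect',np.round(r[0],1),np.round(r[1],1),round(r[2],1))
    # plain table level
f=dict(np.load('top0.npz'));P=pts(f)
print('table z',np.median(P[330:380,100:180,2]))
cv2.imwrite('pics/crop0.png',cv2.resize(f['pixels'][140:280,200:440],None,fx=3.3,fy=3.3,interpolation=cv2.INTER_CUBIC))
E
```

```text
top [142. 167.] z pct [0.0733 0.0794 0.0825 0.0856 0.0915]
  rect [650.3 282.3] [155.1 216. ] 41.2
top [329. 210.] z pct [0.0567 0.062  0.0643 0.0666 0.0713]
  rect [ 548.1 -115.8] [122.5 166.5] 20.4
top [428. 310.] z pct [0.0738 0.0796 0.0829 0.0858 0.0917]
  rect [ 333.4 -308.2] [153.7 215.7] 0.9
side [409. 154.] z pct [0.0685 0.0754 0.0789 0.0824 0.0882]
  rect [ 331.1 -306.2] [156.9 226.3] 0.5
side [304. 189.] z pct [0.0525 0.0578 0.0606 0.0631 0.0678]
  rect [ 547.6 -112.5] [120.  172.9] 21.1
side [191. 304.] z pct [0.0705 0.0761 0.0796 0.0829 0.0887]
  rect [649.5 289.9] [157.4 219.2] 41.2
table z 0.0007957417512165479
```

View pics/crop0.png

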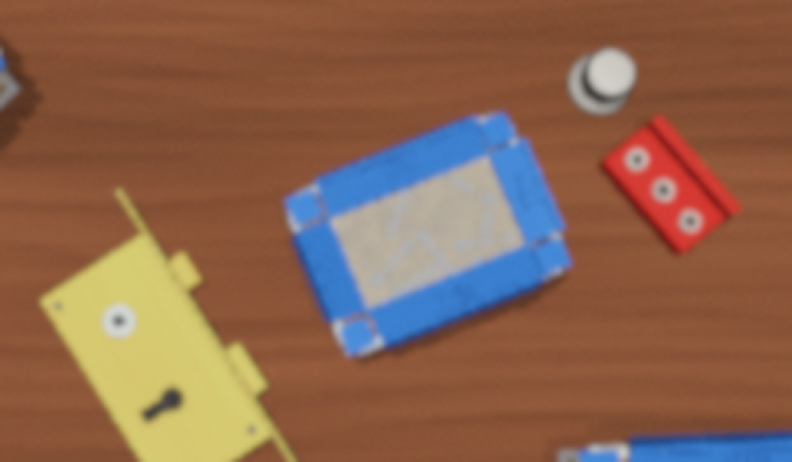

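The middle box measures about 121 x 169 mm. The other two are about 155 x 216 mm, so they are the look-alikes. The crop confirms the middle box lies between the lock body (left) and the drill guide and door stop (right). Its centre is about (0.548, -0.114) with yaw about 20.8°, and the tool yaw of 19.9° already lines up with it. I'll shut the fingers and go above the front lip.

Call:
send_rows(steps=[{"translation": [4, -3.2, 1], "delta_rot": [0, 0, 0], "jaw": 0}, {"translation": [8, -6.3, 2], "delta_rot": [0, 0, 0], "jaw": 0}, {"translation": [12, -9.4, 3], "delta_rot": [0, 0, 0], "jaw": 0}, {"translation": [16, -12.6, 4], "delta_rot": [0, 0, 0], "jaw": 0}, {"translation": [20, -15.7, 5], "delta_rot": [0, 0, 0], "jaw": 0}, {"translation": [24, -18.9, 6], "delta_rot": [0, 0, 0], "jaw": 0}, {"translation": [28, -22, 7], "delta_rot": [0, 0, 0], "jaw": 0}, {"translation": [32, -25.1, 8], "delta_rot": [0, 0, 0], "jaw": 0}])

```text
time: 0.9
tool_pos: [0.4212, -0.2526, 0.1675]
tool_rot: [-0.0, 0.985, 0.173, 0.0]
contact_force: [0.2, -0.3, -0.3]
gripper_width: 0.0
grasp_force: 0.0
```

Call:
send_rows(steps=[{"translation": [4, -3.2, 1], "delta_rot": [0, 0, 0], "jaw": 0}, {"translation": [7, -5.5, 3], "delta_rot": [0, 0, 0], "jaw": 0}, {"translation": [9, -7, 4.5], "delta_rot": [0, 0, 0], "jaw": 0}, {"translation": [9.9, -7.8, 5.5], "delta_rot": [0, 0, 0], "jaw": 0}, {"translation": [9.9, -7.8, 6], "delta_rot": [0, 0, 0], "jaw": 0}, {"translation": [9.9, -7.8, 6], "delta_rot": [0, 0, 0], "jaw": 0}, {"translation": [9.9, -7.8, 6], "delta_rot": [0, 0, 0], "jaw": 0}, {"translation": [9.9, -7.8, 6], "delta_rot": [0, 0, 0], "jaw": 0}])

```text
time: 1.7
tool_pos: [0.4874, -0.1488, 0.1091]
tool_rot: [0.001, 0.985, 0.172, 0.001]
contact_force: [-0.5, -0.2, 0.3]
gripper_width: -0.003
grasp_force: 0.0
```

```bash
python3 - <<'E'
from h import *
f=cam('wrist'); s=state(); print(s['tool_pos'],s['joint_vel'].round(4))
cv2.imwrite('pics/w1.png',f['pixels']); P=pts(f); m=blue(f)
q=P[(m>0)&(f['range_z']>0)]; q=q[(q[:,2]>.05)&(np.linalg.norm(q[:,:2]-[.548,-.114],axis=1)<.12)]
r=cv2.minAreaRect((q[:,:2]*1000).astype(np.float32)); print(len(q),r,q.min(0),q.max(0))
E
```

```text
[ 0.48738213 -0.14865958  0.10906846] [ 0.0051  0.0016  0.0012 -0.0011  0.0002 -0.0006]
42577 ((545.5648803710938, -116.64368438720703), (113.61920928955078, 165.34259033203125), 20.4980525970459) [ 0.46751194 -0.2098973   0.05197526] [ 0.62451145 -0.02187732  0.07217131]
```

View pics/w1.png

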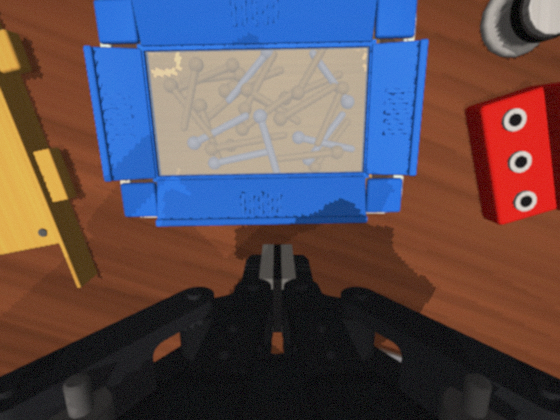

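The wrist view is well aligned. The open front section runs along row ~220, columns 155–365, and the panel is the quad (145,50)–(367,175). I'll use the panel's corners to refine the centre and yaw.

```bash
cat >> h.py <<'E'
def ray(f,uv,z):
    uv=np.atleast_2d(uv).astype(float)
    d=np.c_[(uv[:,0]-f['cx'])/f['fx'],(uv[:,1]-f['cy'])/f['fy'],np.ones(len(uv))]@f['R']; o=-f['R'].T@f['t']
    return o+d*((z-o[2])/d[:,2])[:,None]
def panel(f,seed):
    m=cv2.bitwise_not(cv2.morphologyEx(blue(f),cv2.MORPH_CLOSE,np.ones((3,3))))
    m=cv2.morphologyEx(m,cv2.MORPH_OPEN,np.ones((5,5)))
    k,l,s,c=cv2.connectedComponentsWithStats(m); i=l[seed[1],seed[0]]
    c=cv2.findContours((l==i).astype(np.uint8),cv2.RETR_EXTERNAL,cv2.CHAIN_APPROX_NONE)[0][0][:,0]
    return s[i], cv2.minAreaRect((ray(f,c,.057)[:,:2]*1000).astype(np.float32))
def goto(p,z):
    from scipy.spatial.transform import Rotation as Ro
    s=state(); w=s['tool_rot']; return (Ro.from_quat([w[1],w[2],w[3],w[0]]).inv().apply(np.r_[p,z]-s['tool_pos'])*100).round(2)
E
python3 - <<'E'
from h import *
print(panel(cam('wrist'),(260,90)))
print(panel(cam('top'),(330,210)))
print(panel(cam('side'),(306,186)))
s=state();print(s['tool_pos'],s['tool_rot'])
E
```

```text
(array([  146,    47,   223,   129, 26851], dtype=int32), ((547.1004638671875, -116.05706787109375), (64.85030364990234, 115.25477600097656), 20.891189575195312))
(array([     0,      0,    560,    420, 223949], dtype=int32), ((580.991943359375, -15.3363037109375), (1317.741943359375, 937.9895629882812), 88.95872497558594))
(array([289, 174,  32,  29, 808], dtype=int32), ((547.7401123046875, -115.35956573486328), (64.94869995117188, 112.26164245605469), 20.82378578186035))
[ 0.48732073 -0.14812398  0.10869681] [3.27170046e-04 9.84994581e-01 1.72584471e-01 4.10111178e-04]
```

Call:
send_rows(steps=[{"translation": [0.5, -0.4, 0], "delta_rot": [0, 0, 0], "jaw": 0}, {"translation": [1.1, -0.9, 0.3], "delta_rot": [0, 0, 0], "jaw": 0}, {"translation": [1.1, -0.9, 0.8], "delta_rot": [0, 0, 0], "jaw": 0}, {"translation": [1.1, -0.9, 1.3], "delta_rot": [0, 0, 0], "jaw": 0}, {"translation": [1.1, -0.9, 1.8], "delta_rot": [0, 0, 0], "jaw": 0}, {"translation": [1.1, -0.9, 2.0], "delta_rot": [0, 0, 0], "jaw": 0}, {"translation": [1.1, -0.9, 2.0], "delta_rot": [0, 0, 0], "jaw": 0}, {"translation": [1.1, -0.9, 2.0], "delta_rot": [0, 0, 0], "jaw": 0}])

```text
time: 2.7
tool_pos: [0.4945, -0.1354, 0.0881]
tool_rot: [0.0, 0.985, 0.173, -0.0]
contact_force: [-0.9, 0.6, -0.1]
gripper_width: -0.0
grasp_force: 0.0
```

Call:
send_rows(steps=[{"translation": [0, 0, 0.3], "delta_rot": [0, 0, 0], "jaw": 0}, {"translation": [0, 0, 0.5], "delta_rot": [0, 0, 0], "jaw": 0}, {"translation": [0, 0, 0.65], "delta_rot": [0, 0, 0], "jaw": 0}, {"translation": [0, 0, 0.75], "delta_rot": [0, 0, 0], "jaw": 0}, {"translation": [0, 0, 0.85], "delta_rot": [0, 0, 0], "jaw": 0}, {"translation": [0, 0, 0.95], "delta_rot": [0, 0, 0], "jaw": 0}, {"translation": [0, 0, 1.0], "delta_rot": [0, 0, 0], "jaw": 0}, {"translation": [0, 0, 1.0], "delta_rot": [0, 0, 0], "jaw": 0}])

```text
time: 3.5
tool_pos: [0.4945, -0.1356, 0.0785]
tool_rot: [0.0, 0.985, 0.173, -0.0]
contact_force: [-2.3, -0.3, 2.0]
gripper_width: -0.004
grasp_force: 1.3
```

Call:
send_rows(steps=[{"translation": [0, 0, 0.08], "delta_rot": [0, 0, 0], "jaw": 0}, {"translation": [0, 0, 0.16], "delta_rot": [0, 0, 0], "jaw": 0}, {"translation": [0, 0, 0.24], "delta_rot": [0, 0, 0], "jaw": 0}, {"translation": [0, 0, 0.3], "delta_rot": [0, 0, 0], "jaw": 0}, {"translation": [0, 0, 0.3], "delta_rot": [0, 0, 0], "jaw": 0}, {"translation": [0, 0, -0.2], "delta_rot": [0, 0, 0], "jaw": 0}, {"translation": [0, 0, -1.0], "delta_rot": [0, 0, 0], "jaw": 0}, {"translation": [0, 0, -2.0], "delta_rot": [0, 0, 0], "jaw": 0}])

```text
time: 4.3
tool_pos: [0.4942, -0.135, 0.0981]
tool_rot: [-0.0, 0.985, 0.173, -0.0]
contact_force: [0.3, 0.1, -0.2]
gripper_width: -0.003
grasp_force: 0.0
```

```bash
cat >> h.py <<'E'
def lips(f,c=(.5475,-.1155),yaw=np.radians(20.85)):
    P=pts(f); m=(blue(f)>0)&(f['range_z']>0); q=P[m]; d=q[:,:2]-c
    u=d@[np.cos(yaw),np.sin(yaw)]; v=d@[-np.sin(yaw),np.cos(yaw)]
    for n,k in dict(front=(u<-52)&0,).items(): pass
    a=abs(u)*1000; b=abs(v)*1000
    for n,k in dict(front=(u<0)&(a>53)&(a<62)&(b<55),back=(u>0)&(a>53)&(a<62)&(b<55),left=(v>0)&(b>77)&(b<86)&(a<30),right=(v<0)&(b>77)&(b<86)&(a<30)).items():
        z=q[k,2]; z=z[z>.05]; print(n,len(z),(np.median(z)*1000).round(1) if len(z) else None)
E
sed -i '/for n,k in dict(front=(u<-52)/d' h.py
python3 - <<'E'
from h import *
s=state();print(s['tool_pos'],s['contact_force'])
for n in('wrist','top','side'): f=cam(n); print(n); lips(f); n=='wrist' and (print(panel(f,(260,150))[1]), cv2.imwrite('pics/w2.png',f['pixels']))
print(goto([.5764,-.1912],.1),goto([.6007,-.0952],.1),goto([.5186,-.0398],.1))
E
```

```text
[ 0.49416094 -0.13502217  0.09814916] [ 0.2904721   0.14171967 -0.22884513]
wrist
front 2638 62.4
back 3257 69.8
left 1649 69.5
right 1871 68.9
((547.0479736328125, -116.2042236328125), (65.00321960449219, 115.77830505371094), 20.870513916015625)
top
front 10 62.1
back 145 69.0
left 81 68.4
right 0 None
side
front 78 58.1
back 120 63.9
left 152 61.7
right 50 64.1
[ 5.73  8.   -0.04] [11.29 -0.2  -0.04] [ 5.46 -8.21 -0.07]
```

View pics/w2.png

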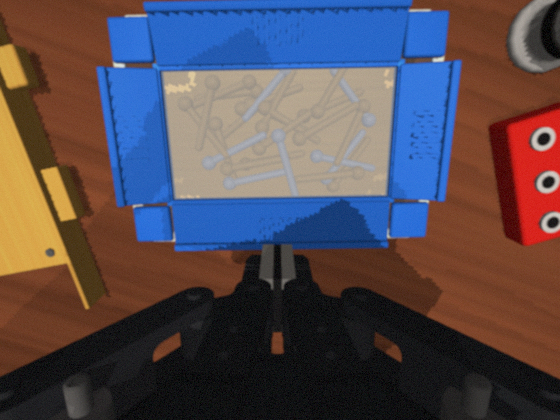

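Front now reads 62 mm (shut), and the box hasn't moved. Next is the right section, then back, then left.

Call:
send_rows(steps=[{"translation": [2, 2.8, 0], "delta_rot": [0, 0, 0], "jaw": 0}, {"translation": [4, 5.6, 0], "delta_rot": [0, 0, 0], "jaw": 0}, {"translation": [5.2, 7.3, 0], "delta_rot": [0, 0, 0], "jaw": 0}, {"translation": [5.7, 8.0, 0], "delta_rot": [0, 0, 0], "jaw": 0}, {"translation": [5.7, 8.0, 0.3], "delta_rot": [0, 0, 0], "jaw": 0}, {"translation": [5.7, 8.0, 0.7], "delta_rot": [0, 0, 0], "jaw": 0}, {"translation": [5.7, 8.0, 1.0], "delta_rot": [0, 0, 0], "jaw": 0}, {"translation": [5.7, 8.0, 1.0], "delta_rot": [0, 0, 0], "jaw": 0}])

```text
time: 5.25
tool_pos: [0.5741, -0.1902, 0.0871]
tool_rot: [-0.001, 0.985, 0.173, -0.001]
contact_force: [-0.1, -0.5, 0.2]
gripper_width: 0.003
grasp_force: 0.0
```

Call:
send_rows(steps=[{"translation": [0, 0, 0.3], "delta_rot": [0, 0, 0], "jaw": 0}, {"translation": [0, 0, 0.5], "delta_rot": [0, 0, 0], "jaw": 0}, {"translation": [0, 0, 0.7], "delta_rot": [0, 0, 0], "jaw": 0}, {"translation": [0, 0, 0.85], "delta_rot": [0, 0, 0], "jaw": 0}, {"translation": [0, 0, 1.0], "delta_rot": [0, 0, 0], "jaw": 0}, {"translation": [0, 0, 1.15], "delta_rot": [0, 0, 0], "jaw": 0}, {"translation": [0, 0, 1.25], "delta_rot": [0, 0, 0], "jaw": 0}, {"translation": [0, 0, 1.25], "delta_rot": [0, 0, 0], "jaw": 0}])

```text
time: 6.05
tool_pos: [0.5757, -0.1913, 0.0762]
tool_rot: [0.0, 0.985, 0.173, 0.0]
contact_force: [-1.4, -1.1, 4.6]
gripper_width: 0.001
grasp_force: 2.0
```

Call:
send_rows(steps=[{"translation": [0, 0, -0.8], "delta_rot": [0, 0, 0], "jaw": 0}, {"translation": [0, 0, -2.2], "delta_rot": [0, 0, 0], "jaw": 0}, {"translation": [2, -2.9, -2.2], "delta_rot": [0, 0, 0], "jaw": 0}, {"translation": [4, -5.8, -2.2], "delta_rot": [0, 0, 0], "jaw": 0}, {"translation": [5.6, -8.2, -2.2], "delta_rot": [0, 0, 0], "jaw": 0}, {"translation": [5.6, -8.2, -2.0], "delta_rot": [0, 0, 0], "jaw": 0}, {"translation": [5.6, -8.2, -1.2], "delta_rot": [0, 0, 0], "jaw": 0}, {"translation": [5.6, -8.2, -1.2], "delta_rot": [0, 0, 0], "jaw": 0}])

```text
time: 6.85
tool_pos: [0.599, -0.0952, 0.0864]
tool_rot: [-0.0, 0.985, 0.173, -0.001]
contact_force: [-0.8, -0.8, -0.7]
gripper_width: 0.001
grasp_force: 0.0
```

Call:
send_rows(steps=[{"translation": [0, 0, 0.3], "delta_rot": [0, 0, 0], "jaw": 0}, {"translation": [0, 0, 0.5], "delta_rot": [0, 0, 0], "jaw": 0}, {"translation": [0, 0, 0.7], "delta_rot": [0, 0, 0], "jaw": 0}, {"translation": [0, 0, 0.85], "delta_rot": [0, 0, 0], "jaw": 0}, {"translation": [0, 0, 1.0], "delta_rot": [0, 0, 0], "jaw": 0}, {"translation": [0, 0, 1.15], "delta_rot": [0, 0, 0], "jaw": 0}, {"translation": [0, 0, 1.25], "delta_rot": [0, 0, 0], "jaw": 0}, {"translation": [0, 0, 1.25], "delta_rot": [0, 0, 0], "jaw": 0}])

```text
time: 7.65
tool_pos: [0.6007, -0.0952, 0.0761]
tool_rot: [0.0, 0.985, 0.173, 0.001]
contact_force: [-0.3, 0.9, 6.1]
gripper_width: -0.003
grasp_force: 2.7
```

Call:
send_rows(steps=[{"translation": [0, 0, -0.8], "delta_rot": [0, 0, 0], "jaw": 0}, {"translation": [0, 0, -2.2], "delta_rot": [0, 0, 0], "jaw": 0}, {"translation": [-2, -2.8, -2.2], "delta_rot": [0, 0, 0], "jaw": 0}, {"translation": [-4, -5.6, -2.2], "delta_rot": [0, 0, 0], "jaw": 0}, {"translation": [-5.8, -8.0, -2.2], "delta_rot": [0, 0, 0], "jaw": 0}, {"translation": [-5.8, -8.0, -2.0], "delta_rot": [0, 0, 0], "jaw": 0}, {"translation": [-5.8, -8.0, -1.2], "delta_rot": [0, 0, 0], "jaw": 0}, {"translation": [-5.8, -8.0, -1.2], "delta_rot": [0, 0, 0], "jaw": 0}])

```text
time: 8.45
tool_pos: [0.5182, -0.0398, 0.0865]
tool_rot: [-0.0, 0.985, 0.173, -0.0]
contact_force: [-0.8, -0.2, 0.7]
gripper_width: 0.003
grasp_force: 0.0
```

Call:
send_rows(steps=[{"translation": [0, 0, 0.3], "delta_rot": [0, 0, 0], "jaw": 0}, {"translation": [0, 0, 0.5], "delta_rot": [0, 0, 0], "jaw": 0}, {"translation": [0, 0, 0.7], "delta_rot": [0, 0, 0], "jaw": 0}, {"translation": [0, 0, 0.85], "delta_rot": [0, 0, 0], "jaw": 0}, {"translation": [0, 0, 1.0], "delta_rot": [0, 0, 0], "jaw": 0}, {"translation": [0, 0, 1.15], "delta_rot": [0, 0, 0], "jaw": 0}, {"translation": [0, 0, 1.25], "delta_rot": [0, 0, 0], "jaw": 0}, {"translation": [0, 0, 1.25], "delta_rot": [0, 0, 0], "jaw": 0}])

```text
time: 9.25
tool_pos: [0.5189, -0.0396, 0.076]
tool_rot: [0.0, 0.985, 0.173, 0.0]
contact_force: [-3.0, 1.7, 8.4]
gripper_width: -0.004
grasp_force: 4.5
```

Now I'll retreat up and back towards the robot so the wrist camera can see the whole lid.

Call:
send_rows(steps=[{"translation": [0, 0, -0.8], "delta_rot": [0, 0, 0], "jaw": 0}, {"translation": [0, 0, -2.5], "delta_rot": [0, 0, 0], "jaw": 0}, {"translation": [-1.5, 2, -4], "delta_rot": [0, 0, 0], "jaw": 0}, {"translation": [-3, 4, -5.5], "delta_rot": [0, 0, 0], "jaw": 0}, {"translation": [-4.5, 6, -7], "delta_rot": [0, 0, 0], "jaw": 0}, {"translation": [-6, 8, -8], "delta_rot": [0, 0, 0], "jaw": 0}, {"translation": [-6, 8, -8], "delta_rot": [0, 0, 0], "jaw": 0}, {"translation": [-6, 8, -8], "delta_rot": [0, 0, 0], "jaw": 0}])

```text
time: 10.05
tool_pos: [0.489, -0.1353, 0.1545]
tool_rot: [-0.0, 0.985, 0.172, 0.0]
contact_force: [-0.0, 0.4, -0.8]
gripper_width: 0.0
grasp_force: 0.0
```

```bash
python3 - <<'E'
from h import *
s=state();print(s['tool_pos'],s['contact_force'])
for n in('wrist','top'): f=cam(n); print(n); lips(f); cv2.imwrite(f'pics/{n}3.png',f['pixels']); n=='wrist' and print(panel(f,(280,150))[1])
E
```

```text
[ 0.489047   -0.13532814  0.15453401] [-0.04363301  0.36961206 -0.79514688]
wrist
front 1631 62.4
back 2026 62.9
left 961 62.7
right 1075 62.7
((546.9637451171875, -116.09983825683594), (64.77738952636719, 115.13890075683594), 20.86223030090332)
top
front 17 62.4
back 140 62.7
left 68 62.6
right 0 None
```

View pics/wrist3.png

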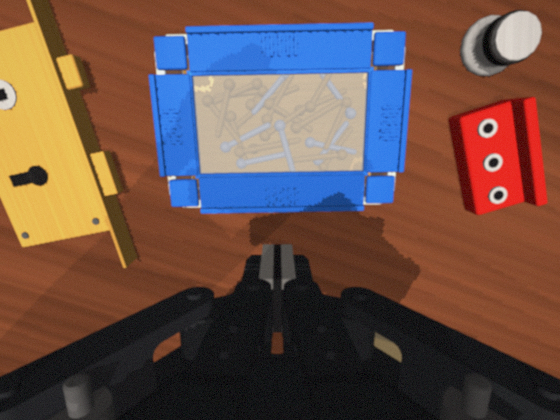

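The wrist view shows the whole lid (155–410, 25–212) lying level, with all four lips at about 62.5 mm. The box is where it was, the neighbouring parts look undisturbed, and the arm is clear, so I'll hand the job in.

```bash
python3 -c "
from plant import *
print(job_done())"
```

```text
the job is handed in; nothing more can be done
None
```

All four rim sections of the 120 x 168 mm box are snapped shut and level (lips at about 62.5 mm). The box did not move, the neighbouring parts were not touched, and the job was handed in at about 10 s.

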